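# Click the bar cutter's turret stop round to the red stop and feed the bar up to it

## Robot

A 6-joint arm with a two-finger parallel gripper is mounted at the origin on the work surface. World frame = base frame: x ahead of the robot, y to its left, z up, the work surface at z = 0. Lengths are in m, angles in rad, forces in N, time in s.
With the tool pointing down it reaches from about 0.35 to 0.925 m from the base axis. Payload 6.4 kg.
Tool frame: the origin (TCP) lies between the finger pads; the fingertips stand 17 mm ahead of it and the grasp point (between the pads) lies 2 mm behind it; z points along the fingers, y is the direction in which the jaws open and shut (so a half turn about z gives the same grasp; the last joint's range is limited). The gripper opens to 85 mm and grips with 20 to 120 N. Pads are 22 mm wide; open, the fingers measure 114 mm over their backs; the gripper's body (76 mm by 85 mm) begins 54 mm behind the grasp point. The pads swing forward as they close: fully open they stand 13 mm farther back than shut.
Start: joints at [-1.365, 0.245, 1.558, -0, 1.339, -0.174], TCP at [0.241, -0.604, 0.222] pointing down, gripper open.
Joint ranges: [-3.13, 3.13], [-1.02, 2.26], [0.13, 2.54], [-0.95, 4.09], [0.21, 2.88], [-2.74, 2.74]. Speed limits (rad/s): [2.57, 2.57, 3.14, 3.14, 3.14, 3.14].

## Interface

Orientations are given as a 3x3 rotation matrix whose columns are the frame's x, y, z axes.
In Python, from workcell import read_state, grab_frame, camera_info, job_done, find_in, outline_of gives the robot as it stands. The module is installed in compiled form; this text tells all that it offers.
- The arm moves only by the tool drive_tool, never from a script. Its arguments are lists of equal length, an entry for each row: "travel": the shift along the tool's x, y, z in mm, a list of three; "angular": the turn, a rotation vector about the tool's x, y, z in degrees, a list of three. A call has 1 to 12 rows; each row shifts and turns the pose as measured when the row begins, along the tool's axes as they then stand; what a row does not reach is not made up. A row lasts 1/8 s, in which the tool goes at most 62.5 mm and 10.7 degrees, less where a joint would pass 70% of its speed; a pose out of reach is approached as far as the arm can. A call with a gripper value outside its range is refused whole. "jaw" is the closure in counts, from 0 (fully open) to 255 (shut), set as the call begins (left out, the last holds). The fingers move at their own pace and stop on an object; "squeeze" is the grip in N (left out, the last holds). Time passes only in rows, so rows that do not move let the fingers close. It gives the time, the measured TCP pose, the force and the opening at its end, in the units of the state.
- read_state(): the state, without advancing time (a new reading comes with each control period).
- grab_frame(name): name is "scene" or "top" or "wrist"; returns (picture, depth): 400x640x3 uint8, red, green, blue; 400x640 float32, m along the optical axis (not along the pixel's ray), 0 where there is no reading.
- camera_info(name): a dict with "fx", "fy", "cx", "cy" (pixels), "R" (3x3) and "t" (3): a world point X has camera coordinates R X + t. Camera axes: x right, y down, z forward; pixel columns grow to the right and rows downward; lengths in m; the calibration is good to about 2 mm. The wrist camera is an equidistant fisheye: a pixel r from the principal point sees the ray r / f radians off the axis. A picture is of the moment at which its call begins: read the wrist's pose just before it. camera_info takes no time and is no camera call; for the wrist camera it gives the pose at the moment of the call.
- job_done(): hands the job in, once; it reports no verdict.
Trained networks look in the newest picture that a camera, given by its name, has taken for a name from the list of things; names that differ only in an ending like _2 or _b are one class to them, and where a whole thing is asked for, a point or a joint stands for the part that bears it (a point fixed in the world has none). Each returns a list of dicts, best first, with "conf" (0 to 1); they miss things now and then, are a little off and sometimes report something else, mostly with a low value. They report only what shows in the picture. A call takes as long as a camera call.
- find_in(camera, label): "position" ([row, column] in pixels, amid what is visible of it).
- outline_of(camera, label): "mask" (400x640 bool, what is visible of it) and "position" ([row, column] in pixels, amid what is visible of it).
The state is a dict: "time_s": time; "qpos": joint angles; "joint_vel": joint speeds; "joint_torque": joint torques, N m; "tool_pos": TCP position; "ee_rot": TCP orientation; "contact_force": force on the tool from outside, world axes, zero at the start; "moment": the same for the moment, N m; "opening": finger opening in m.
Only numpy, scipy, OpenCV 4.12 (cv2) and the standard library are available. Lean on these libraries where they do the work, as an engineer would, in place of code of your own. Each camera call takes 0.05 s, during which the arm holds its last target. There are 200 camera calls.

## Task

Set the bench bar cutter for the next stud length: with a fingertip, flick the edge of the black lobed thumbwheel of its turret stop round, in clicks, until the red-capped stop screw has clicked in at the top, in line with the bar. Then push the bar along its trough by its free tail end, without lifting it, gently up against the red stop, and take the finger away. Leave the other things on the bench where they are.

Things in the scene. Friction and masses are not known exactly. Their poses are not given: they have to be found in the camera images.
- cutter: Dark green bench bar cutter, fixed. Origin: on the bench, under its middle; y = feed direction, trough to turret; z up. In its frame, mm: base plate x +-70, y -220 to 200, 10 high; open V trough y -205 to -50, edges at x +-15, z 114; shear head y -44 to 14, x +-45, up to z 169, 17 mm bore, lever sloping up to (215,-15,217). The bar's axis runs at x 0, z 105.
- turret (a joint): Turn of the turret stop about its level axle (the cutter's y), rad, endless; grows as the wheel's top moves to the cutter's +x. Clicks in every 1.047 rad (60 deg); 0 or a whole turn (6.283) = red lobe and red stop at the top. Let go past half a click it snaps on to the next, short of half it snaps back. A click takes about 2 to 5 N at the edge. After red come, towards +x: yellow, green, blue, white, black.
- wheel_centre (a point): Centre of the black thumbwheel, on the axle, at (0,145,85) mm in the cutter's frame. 26 mm thick along y; six round lobes, tips at radius 48, 12 mm wide (6 mm radius about radius 42), with finger hollows between, down to radius 28; each lobe stands at the angle of a stop screw, its tip painted that colour. Clicked in, one lobe points straight up and the next ones stand 60 deg either side.
- drum_face (a point): On the axle, middle of the face of the aluminium drum towards the shear, at (0,108,85) mm in the cutter's frame. Drum: radius 28, y 108 to 132. It carries six stop screws at radius 20 mm, capped red, yellow, green, blue, white, black (caps 14 mm wide), reaching 18 to 58 mm out towards -y. Behind the thumbwheel: a cam of radius 26 mm, and the bracket (y 172 to 193, up to z 110).
- red_stop (a point): Middle of the end face of the red-capped stop screw, which stands 42 mm out of the drum: 20 mm from the axle, at y = 66 mm in the cutter's frame. In line with the bar it is at x 0, z 105. It turns with the turret.
- bar: Bright steel round bar, loose, 12 mm diameter, 300 mm long, about 0.27 kg, lying in the V trough and through the bore of the shear head. Origin: its middle, on its axis; its y axis runs along it, towards the turret. It slides with about 2 N.
- bar_end (a point): Middle of the bar's end face on the turret side; 41 to 81 mm short of the red stop's face at the start.
- bar_tail (a point): Middle of the bar's free tail end face, which stands 70 to 110 mm out of the trough's open end at the start and 29 mm when the bar is home; push here towards the turret. Nothing is near it; the bench is 105 mm below.
- tape_roll: Loose bystander: green roll of tape lying flat, 96 mm diameter, 48 mm high. Origin: middle of its underside.
- maroon_carton: Loose bystander: maroon fastener carton, 65 x 110 x 60 mm. Origin: middle of its underside.
- yellow_carton: Loose bystander: yellow carton, 40 x 60 x 75 mm. Origin: middle of its underside.
- screw_tub: Loose bystander: round white tub of screws, 100 mm diameter, 70 mm high. Origin: middle of its underside.
- stud_tray: Loose bystander: grey steel tray of cut studs, 90 x 150 x 35 mm, beside the cutter. Origin: middle of its underside.
- spanner: Loose bystander: steel spanner lying flat, 190 mm long. Origin: on the bench under its middle.
- coupling_link: Loose bystander: black forged chain coupling link, about 80 x 60 x 22 mm. Origin: on the bench under its middle.

How it is judged:
By the outcome, as a careful person would: the job done as asked, in the order asked, and still so for the second after the job is handed in, with the robot touching nothing.
It also fails if it takes over 61 s, if anything falls off the work surface, if the arm or the gripper's body presses on something with over 40 N, if the wrist force passes 120 N, or if a joint passes its speed limit or range.

## Working session

There is one attempt and no reset: what is moved stays moved. The work goes in short steps, Python scripts to look and compute and a tool call to move; the robot and the scene stay as the last step left them, time stands still between calls to the robot, and variables do not carry over. Pictures are saved under pics/ and viewed, about 8 in all and at most 12, crops included, and the job is handed in when it is done.

Besides the shell and the picture viewer there is one more tool, called after "Request:" as name(argument=value, ...), one argument or row to a line, values as JSON. drive_tool: Moves the arm, as the interface text tells. Its arguments: {"type":"object","properties":{"travel":{"type":"array","items":{"type":"array","items":{"type":"number"}}},"angular":{"type":"array","items":{"type":"array","items":{"type":"number"}}},"jaw":{"type":"number"},"squeeze":{"type":"number"}},"required":["travel","angular"]}

```bash
mkdir -p pics; cat > h.py <<'E'
import numpy as np, cv2
from workcell import *
def save(cam,name):
    p,d=grab_frame(cam); cv2.imwrite('pics/'+name,p[:,:,::-1]); return p,d
def ray(ci,r,c):
    v=np.array([(c-ci['cx'])/ci['fx'],(r-ci['cy'])/ci['fy'],1.]); return v
def back(ci,d,r,c,w=2):
    r=int(round(r));c=int(round(c)); z=d[r-w:r+w+1,c-w:c+w+1]; z=np.median(z[z>0])
    return np.array(ci['R']).T@(ray(ci,r,c)*z-np.array(ci['t']))
def proj(ci,X):
    x=np.array(ci['R'])@np.array(X)+np.array(ci['t']); return ci['fy']*x[1]/x[2]+ci['cy'],ci['fx']*x[0]/x[2]+ci['cx']
E
python3 - <<'E'
from h import *
s=read_state(); print(s['time_s'],s['tool_pos'],s['ee_rot'])
names="cutter turret wheel_centre drum_face red_stop bar bar_end bar_tail tape_roll maroon_carton yellow_carton screw_tub stud_tray spanner coupling_link".split()
for cam in("scene","top"):
    p,d=save(cam,cam+'1.png'); ci=camera_info(cam); print(cam,{k:np.round(ci[k],3).tolist() for k in ci})
    for n in names:
        for f in find_in(cam,n)[:1]:
            r,c=f['position']
            try: print(n,round(f['conf'],2),np.round(f['position']),np.round(back(ci,d,r,c),3))
            except Exception as e: print(n,f,e)
print(read_state()['time_s'])
E
```

```text
0.0 [ 0.24086641 -0.60310745  0.22135463] [[ 9.28727868e-01  3.70761898e-01 -4.01721631e-04]
 [ 3.70761958e-01 -9.28725931e-01  1.92731433e-03]
 [ 3.41485421e-04 -1.93889362e-03 -9.99998062e-01]]
scene {'fx': 511.1, 'fy': 511.1, 'cx': 315.197, 'cy': 205.565, 'R': [[-0.264, 0.964, -0.012], [0.793, 0.21, -0.572], [-0.549, -0.16, -0.82]], 't': [0.183, -0.346, 1.748]}
cutter 0.67 [226. 319.] [ 0.571 -0.021  0.083]
turret 0.69 [230. 366.] [0.572 0.105 0.116]
wheel_centre 0.73 [234. 363.] [0.581 0.099 0.109]
drum_face 0.69 [230. 324.] [ 0.558 -0.011  0.047]
red_stop 0.81 [233. 364.] [0.579 0.101 0.11 ]
bar 0.82 [189. 274.] [ 0.502 -0.168  0.109]
bar_end 0.92 [191. 269.] [ 0.51  -0.181  0.105]
bar_tail 0.54 [189. 272.] [ 0.503 -0.174  0.108]
tape_roll 0.57 [168. 305.] [ 0.336 -0.13   0.015]
maroon_carton 0.98 [240. 246.] [ 0.65  -0.204  0.06 ]
yellow_carton 0.74 [286. 338.] [0.725 0.069 0.075]
screw_tub 0.95 [198. 479.] [0.345 0.388 0.053]
stud_tray 0.61 [200. 354.] [0.416 0.043 0.016]
spanner 0.56 [189. 170.] [ 0.51  -0.505  0.004]
coupling_link 0.78 [238. 479.] [0.444 0.41  0.002]
top {'f
[... 197 characters left out ...]
 -0.044  0.143]
turret 0.88 [170. 277.] [0.56  0.094 0.11 ]
wheel_centre 0.64 [168. 274.] [0.567 0.104 0.114]
drum_face 0.65 [181. 318.] [ 0.515 -0.044  0.143]
red_stop 0.88 [170. 277.] [0.56  0.094 0.11 ]
bar 0.81 [183. 354.] [ 0.515 -0.166  0.108]
bar_end 0.81 [189. 364.] [ 0.494 -0.199  0.109]
bar_tail 0.48 [187. 369.] [ 0.501 -0.216  0.107]
tape_roll 0.73 [222. 338.] [ 0.395 -0.116 -0.001]
maroon_carton 0.83 [156. 365.] [ 0.622 -0.212  0.06 ]
yellow_carton 0.7 [136. 288.] [0.692 0.06  0.075]
screw_tub 0.58 [189. 361.] [ 0.494 -0.189  0.107]
stud_tray 0.68 [214. 292.] [0.423 0.048 0.016]
spanner 0.75 [187. 444.] [ 0.519 -0.504  0.006]
coupling_link 0.59 [205. 189.] [0.459 0.419 0.003]
1.6
```

```bash
sleep 1; ls pics
```

```text
scene1.png
top1.png
```

```bash
python3 - <<'E'
import cv2
s=cv2.imread('pics/scene1.png')[130:330,200:440]; cv2.imwrite('pics/s_c.png',cv2.resize(s,None,fx=3,fy=3,interpolation=cv2.INTER_CUBIC)[:600])
s=cv2.imread('pics/top1.png')[120:245,240:410]; cv2.imwrite('pics/t_c.png',cv2.resize(s,None,fx=4.7,fy=4.7,interpolation=cv2.INTER_CUBIC)[:600,:800])
E
```

```text
(no output)
```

View pics/s_c.png

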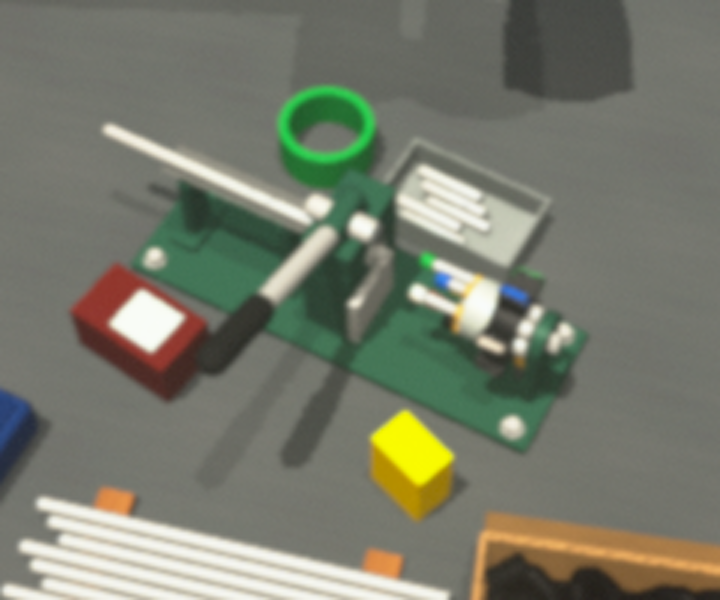

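View pics/t_c.png

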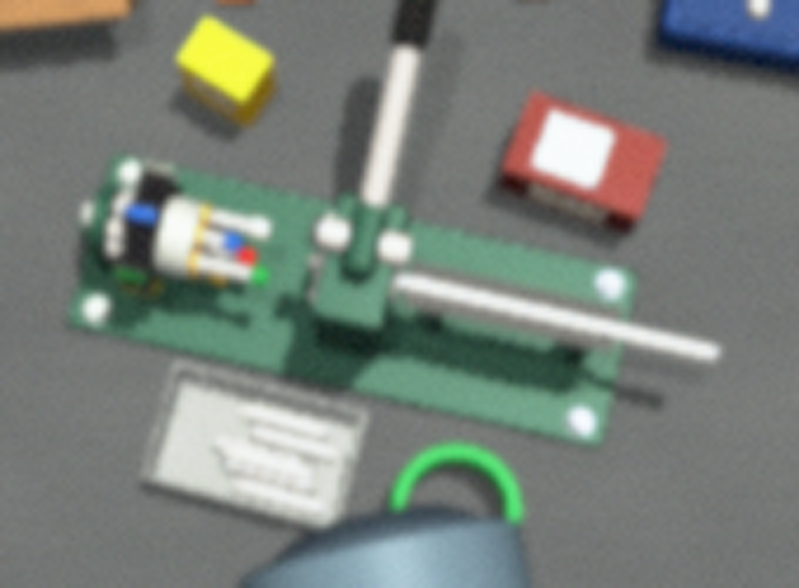

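Blue lobe is at the top of the wheel, green on the −x side and white on the +x side, so red is at the bottom, 3 clicks away. In the top crop the bar tail is at about (718,352), and the plate corners are readable. I'll fit the cutter's pose to both views.

```bash
python3 - <<'E'
from h import *
from scipy.optimize import least_squares
T=lambda x,y:(120+y/4.7,240+x/4.7); S=lambda x,y:(130+y/3,200+x/3)
obs=[('top',(70,-220,10),T(634,270)),('top',(-70,-220,10),T(600,441)),('top',(-70,200,10),T(70,324)),('top',(70,200,10),T(115,158)),
('scene',(70,-220,10),S(134,265)),('scene',(70,200,10),S(526,452)),('scene',(-70,200,10),S(590,335)),
('top',(0,145,131),T(142,213)),('scene',(0,145,131),S(516,295)),('top',(0,-50,111),T(398,281))]
ci={c:camera_info(c) for c in('top','scene')}
def W(p,X):
    c,s=np.cos(p[2]),np.sin(p[2]); X=np.array(X)/1000.
    return np.array([p[0]+c*X[0]-s*X[1],p[1]+s*X[0]+c*X[1],X[2]])
f=lambda p:np.concatenate([np.subtract(proj(ci[c],W(p,X)),o) for c,X,o in obs])
r=least_squares(f,[.54,-.04,-.2],loss='soft_l1'); p=r.x
print('pose',p,np.degrees(p[2])); print(np.round(f(p).reshape(-1,2),1).tolist())
np.save('pose.npy',p)
print('wheel',W(p,(0,145,85)))
# tail along axis, from each view
for c,o in (('top',T(720,352)),('scene',S(104,128))):
    g=least_squares(lambda q:np.subtract(proj(ci[c],W(p,(q[1],q[0],105))),o),[-295,0]); print(c,'tail y,x',g.x)
print(W(p,(0,-295,105)), read_state()['contact_force'])
E
```

```text
pose [ 0.53864161 -0.02278088 -0.2336933 ] -13.389639857820908
[[-0.1, 0.2], [0.7, -0.4], [-0.4, -1.5], [-1.6, -1.4], [-0.4, -1.6], [-0.2, 0.2], [-1.2, 0.1], [-0.2, -1.0], [-0.3, -0.5], [-0.4, 1.3]]
wheel [0.57221955 0.1182777  0.085     ]
top tail y,x [-282.42240397    0.28502931]
scene tail y,x [-280.45382275   -0.92362469]
[ 0.47032787 -0.30976212  0.105     ] [0.35489806 1.48540196 0.39577622]
```

Request:
drive_tool(
  travel=[
    [0,0,-30],
    [0,0,-30],
    [0,0,-30],
    [0,0,0],
  ],
  angular=[
    [0,0,8.8],
    [0,0,8.8],
    [0,0,8.8],
    [0,0,8.8],
  ],
  jaw=255,
  squeeze=20,
)

```text
time_s: 2.1
tool_pos: [0.2409, -0.6034, 0.3146]
ee_rot: [[0.968, -0.252, -0.0], [-0.252, -0.968, 0.002], [-0.001, -0.001, -1.0]]
contact_force: [0.4, 0.5, -0.8]
opening: 0.0122
```

```bash
cat >> h.py <<'E'
from scipy.spatial.transform import Rotation as Rn
P=np.load('pose.npy')
def W(X,p=P):
    c,s=np.cos(p[2]),np.sin(p[2]); X=np.array(X)/1000.
    return np.array([p[0]+c*X[0]-s*X[1],p[1]+s*X[0]+c*X[1],X[2]])
def where():
    s=read_state(); c,n=np.cos(P[2]),np.sin(P[2]); Rc=np.array([[c,-n,0],[n,c,0],[0,0,1]])
    R=np.array(s['ee_rot']); x=Rc.T@(np.array(s['tool_pos'])-[P[0],P[1],0])*1000
    print('t',round(s['time_s'],2),'tcp in cutter mm',np.round(x,1),'F(cutter)',np.round(Rc.T@s['contact_force'],1),'open',round(s['opening'],4))
    Rt=Rc@np.diag([1,-1,-1]); print(' turn to aligned deg',np.round(Rn.from_matrix(R.T@Rt).as_rotvec(degrees=True),1))
    return s,R,x
def need(X):
    s,R,x=where(); print(' travel mm to',X,np.round(R.T@(W(X)-s['tool_pos'])*1000,1))
E
python3 -c "
from h import *
need((-20,145,200))"
```

```text
t 2.1 tcp in cutter mm [-155.2 -633.8  314.6] F(cutter) [ 0.3  0.5 -0.8] open 0.0122
 turn to aligned deg [-0.1  0.  -1.2]
 travel mm to (-20, 145, 200) [ 119.1 -781.2  115.6]
```

Request:
drive_tool(
  travel=[
    [9,-60,0],
    [9,-60,0],
    [9,-60,0],
    [9,-60,0],
    [9,-60,0],
    [9,-60,0],
    [9,-60,0],
    [9,-60,0],
    [9,-60,0],
    [9,-60,0],
    [9,-60,0],
    [9,-60,0],
  ],
  angular=[
    [0,0,-1.2],
    [0,0,0],
    [0,0,0],
    [0,0,0],
    [0,0,0],
    [0,0,0],
    [0,0,0],
    [0,0,0],
    [0,0,0],
    [0,0,0],
    [0,0,0],
    [0,0,0],
  ],
)

```text
time_s: 3.6
tool_pos: [0.5216, 0.0876, 0.3176]
ee_rot: [[0.971, -0.24, 0.009], [-0.24, -0.971, -0.003], [0.01, 0.001, -1.0]]
contact_force: [0.7, -0.1, 0.8]
opening: 0.0002
```

```bash
python3 -c "
from h import *
need((-20,145,200))"
```

```text
t 3.6 tcp in cutter mm [-42.2 103.4 317.6] F(cutter) [0.7 0.1 0.8] open 0.0002
 turn to aligned deg [ 0.  -0.5 -0.5]
 travel mm to (-20, 145, 200) [ 20.7 -41.8 117.8]
```

Request:
drive_tool(
  travel=[
    [10,-21,40],
    [10,-21,40],
    [0,0,38],
    [0,0,0],
    [0,0,0],
  ],
  angular=[
    [0,-0.5,-0.5],
    [0,0,0],
    [0,0,0],
    [0,0,0],
    [0,0,0],
  ],
)

```text
time_s: 4.22
tool_pos: [0.5545, 0.1297, 0.2]
ee_rot: [[0.975, -0.224, 0.007], [-0.224, -0.975, -0.001], [0.006, -0.001, -1.0]]
contact_force: [0.3, 0.4, 0.3]
opening: -0.0002
```

```bash
python3 - <<'E'
from h import *
need((-20,145,134))
p,d=save('wrist','w1.png'); ci=camera_info('wrist'); print({k:np.round(ci[k],3).tolist() for k in ci})
def fp(X):
    x=np.array(ci['R'])@np.array(X)+np.array(ci['t']); th=np.arctan2(np.hypot(x[0],x[1]),x[2]); k=ci['fx']*th/np.hypot(x[0],x[1])
    return round(ci['cy']+k*x[1]),round(ci['cx']+k*x[0])
q=p.copy()[:,:,::-1].copy()
for X in [(0,132,133),(0,158,133),(0,145,133),(-41.6,145,109),(41.6,145,109),(-20,145,116)]:
    r,c=fp(W(X)); print(X,r,c); cv2.drawMarker(q,(c,r),(255,0,255),cv2.MARKER_CROSS,7,1)
cv2.imwrite('pics/w1m.png',q)
E
```

```text
t 4.22 tcp in cutter mm [-19.9 152.  200. ] F(cutter) [0.2 0.5 0.3] open -0.0002
 turn to aligned deg [-0.1 -0.4  0.5]
 travel mm to (-20, 145, 134) [-0.6  7.1 66. ]
{'fx': 309.707, 'fy': 309.707, 'cx': 318.65, 'cy': 201.969, 'R': [[-0.224, -0.975, -0.001], [-0.939, 0.216, 0.268], [-0.261, 0.061, -0.964]], 't': [0.25, 0.465, 0.494]}
(0, 132, 133) 187 345
(0, 158, 133) 187 309
(0, 145, 133) 187 327
(-41.6, 145, 109) 229 326
(41.6, 145, 109) 128 327
(-20, 145, 116) 207 326
```

View pics/w1m.png

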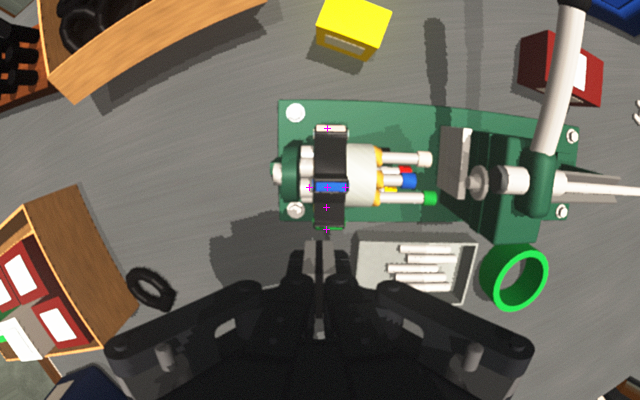

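Markers match the wheel: blue on top (187,327), white towards +x, green towards −x. Now I lower the finger into the hollow on the −x side.

Request:
drive_tool(
  travel=[
    [-1,5,33],
    [0,0,28],
    [0,0,5],
    [0,0,0],
  ],
  angular=[
    [0,-0.4,0.5],
    [0,0,0],
    [0,0,0],
    [0,0,0],
  ],
)

```text
time_s: 4.78
tool_pos: [0.5582, 0.124, 0.142]
ee_rot: [[0.972, -0.234, 0.015], [-0.234, -0.972, 0.001], [0.015, -0.005, -1.0]]
contact_force: [-0.4, 0.2, -0.2]
opening: -0.0002
```

```bash
python3 -c "
from h import *
need((20,145,134))"
```

```text
t 4.78 tcp in cutter mm [-15.  147.3 142. ] F(cutter) [-0.5  0.1 -0.2] open -0.0002
 turn to aligned deg [-0.3 -0.8 -0.2]
 travel mm to (20, 145, 134) [34.9  2.2  8.5]
```

Request:
drive_tool(
  travel=[
    [-6,2,0],
    [0,0,8],
    [0,0,0],
  ],
  angular=[
    [0,-0.8,0],
    [0,0,0],
    [0,0,0],
  ],
)

```text
time_s: 5.15
tool_pos: [0.5534, 0.1234, 0.137]
ee_rot: [[0.972, -0.234, 0.007], [-0.234, -0.972, 0.005], [0.005, -0.006, -1.0]]
contact_force: [-0.1, -0.4, -0.5]
opening: -0.0002
```

```bash
python3 -c "
from h import *
need((20,145,134))"
```

```text
t 5.15 tcp in cutter mm [-19.5 145.6 137. ] F(cutter) [ 0.  -0.4 -0.5] open -0.0002
 turn to aligned deg [-0.4 -0.3 -0.2]
 travel mm to (20, 145, 134) [39.5  0.6  3.2]
```

Request:
drive_tool(
  travel=[
    [8,0,1],
    [8,0,1],
    [8,0,0],
    [8,0,0],
    [8,0,0],
    [0,0,0],
  ],
  angular=[
    [0,0,0],
    [0,0,0],
    [0,0,0],
    [0,0,0],
    [0,0,0],
    [0,0,0],
  ],
)

```text
time_s: 5.9
tool_pos: [0.596, 0.1132, 0.1353]
ee_rot: [[0.972, -0.234, 0.007], [-0.234, -0.972, 0.005], [0.006, -0.007, -1.0]]
contact_force: [0.2, 0.4, 0.1]
opening: 0.0
```

```bash
python3 -c "
from h import *
need((20,145,134))"
```

```text
t 5.9 tcp in cutter mm [ 24.3 145.6 135.3] F(cutter) [0.1 0.5 0.1] open 0.0
 turn to aligned deg [-0.4 -0.3 -0.2]
 travel mm to (20, 145, 134) [-4.3  0.6  1.3]
```

Request:
drive_tool(
  travel=[
    [0,0,-35],
    [-22,0,0],
    [-22,0,0],
    [0,0,0],
  ],
  angular=[
    [0,0,0],
    [0,0,0],
    [0,0,0],
    [0,0,0],
  ],
)

```text
time_s: 6.4
tool_pos: [0.5516, 0.1236, 0.1709]
ee_rot: [[0.972, -0.234, 0.006], [-0.234, -0.972, 0.005], [0.005, -0.007, -1.0]]
contact_force: [0.2, 0.1, -0.7]
opening: 0.0001
```

```bash
python3 - <<'E'
from h import *
need((-20,145,137))
p,d=save('wrist','w2.png'); q=p[100:260,240:480,::-1]; cv2.imwrite('pics/w2c.png',cv2.resize(q,None,fx=2.5,fy=2.5))
E
```

```text
t 6.4 tcp in cutter mm [-21.3 145.4 170.9] F(cutter) [ 0.2  0.1 -0.7] open 0.0001
 turn to aligned deg [-0.4 -0.3 -0.2]
 travel mm to (-20, 145, 137) [ 1.1  0.7 33.9]
```

View pics/w2c.png

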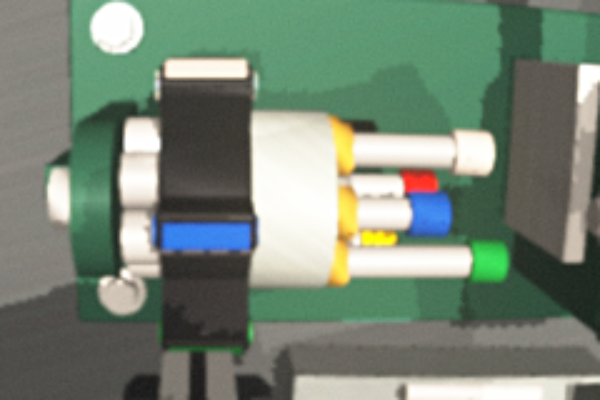

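Not advanced: blue is still on top at (205,235) in the crop. I'll repeat in stages and watch the force.

Request:
drive_tool(
  travel=[
    [0,0,20],
    [0,0,14],
    [0,0,0],
    [0,0,0],
  ],
  angular=[
    [-0.4,-0.3,-0.2],
    [0,0,0],
    [0,0,0],
    [0,0,0],
  ],
)

```text
time_s: 6.95
tool_pos: [0.553, 0.1229, 0.1327]
ee_rot: [[0.973, -0.232, -0.003], [-0.232, -0.973, -0.001], [-0.003, 0.002, -1.0]]
contact_force: [-0.1, -0.4, 0.7]
opening: -0.0
```

Request:
drive_tool(
  travel=[
    [8,0,0],
    [8,0,0],
    [5,0,0],
  ],
  angular=[
    [0,0,0],
    [0,0,0],
    [0,0,0],
  ],
)

```text
time_s: 7.32
tool_pos: [0.5756, 0.1176, 0.1338]
ee_rot: [[0.973, -0.232, -0.001], [-0.232, -0.973, -0.001], [-0.0, 0.001, -1.0]]
contact_force: [0.1, -0.1, 0.5]
opening: -0.0002
```

```bash
python3 - <<'E'
from h import *
need((20,145,134))
p,d=save('wrist','w3.png'); a=p[100:260,240:480,::-1]
p,d2=save('scene','s3.png'); b=p[170:270,300:420,::-1]
cv2.imwrite('pics/w3c.png',np.hstack([cv2.resize(a,(400,267)),cv2.resize(b,(320,267))]))
E
```

```text
t 7.33 tcp in cutter mm [  3.5 145.1 133.8] F(cutter) [ 0.2 -0.1  0.5] open -0.0002
 turn to aligned deg [ 0.1  0.  -0. ]
 travel mm to (20, 145, 134) [16.5  0.1 -0.2]
```

View pics/w3c.png

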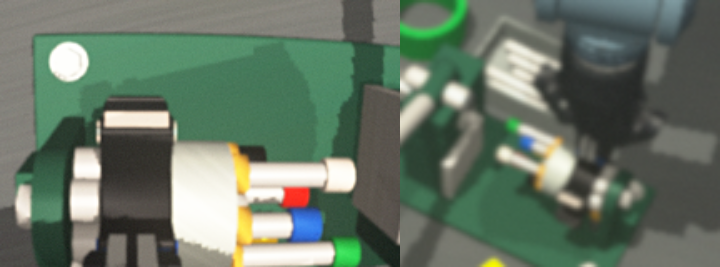

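```bash
python3 - <<'E'
from h import *
def fb(ci,d,r,c,w=1):
    z=d[r-w:r+w+1,c-w:c+w+1]; z=np.median(z[z>0]); u=np.array([c-ci['cx'],r-ci['cy']]); n=np.hypot(*u); th=n/ci['fx']
    x=np.array([*(u/n*np.tan(th)*z),z]); X=np.array(ci['R']).T@(x-ci['t']); 
    c_,s_=np.cos(P[2]),np.sin(P[2]); v=X-[P[0],P[1],0]; return np.round(np.array([c_*v[0]+s_*v[1],-s_*v[0]+c_*v[1],v[2]])*1000,1)
p,d=grab_frame('wrist'); ci=camera_info('wrist'); where()
for n in ('white lobe',(171,322)),('drum',(195,365)),('blue cap',(233,423)),('white cap',(205,440)),('plate bolt',(136,281)),('plate',(130,330)):
    print(n,fb(ci,d,*n[1]))
for r in range(180,300,6): print(r,[fb(ci,d,r,c).tolist() for c in (313,328)],p[r,313],p[r,328])
E
```

```text
t 7.47 tcp in cutter mm [  2.9 145.1 133.5] F(cutter) [-0.3 -0.5  0.9] open 0.0001
 turn to aligned deg [ 0.1  0.1 -0. ]
('white lobe', (171, 322)) [ 41.7 142.2 109.3]
('drum', (195, 365)) [ 24.5 115.   98.2]
('blue cap', (233, 423)) [  3.1  78.4 110.6]
('white cap', (205, 440)) [ 18.8  65.  101.5]
('plate bolt', (136, 281)) [ 56.3 176.3  18.9]
('plate', (130, 330)) [ 60.8 133.9   9.9]
180 [[37.3, 147.3, 113.2], [37.1, 138.8, 112.7]] [90 83 80] [94 91 81]
186 [[33.1, 147.4, 110.4], [33.3, 138.7, 111.3]] [50 50 44] [48 47 44]
192 [[29.1, 147.4, 108.6], [29.2, 138.6, 108.9]] [45 47 42] [50 51 43]
198 [[25.0, 147.5, 106.9], [24.9, 138.5, 106.7]] [53 49 46] [52 49 43]
204 [[20.5, 147.5, 104.4], [20.4, 138.4, 104.1]] [50 50 47] [53 50 43]
210 [[17.4, 147.5, 106.5], [17.4, 138.5, 106.7]] [58 57 52] [61 59 54]
216 [[14.0, 147.5, 108.0], [14.2, 138.5, 108.6]] [73 71 66] [73 70 66]
222 [[11.0, 147.5, 110.2], [11.1, 138.5, 110.4]] [85 81 77] [82 80 72]
228 [[7.6, 147.5, 111.4], [7.6, 138.5, 111.4]] [81 75 70] [82 81 73]
234 [[6.3, 147.4, 117.9], [6.3, 138.7, 117.8]] [37 33 33] [44 39 36]
240 [[14.8, 146.9, 146.8], [14.9, 139.7, 147.2]] [87 83 75] [86 77 69]
246 [[14.9, 146.8, 154.1], [14.5, 139.8, 153.2]] [131 123 115] [128 122 112]
252 [[14.6, 146.7, 160.0], [15.0, 140.1, 161.0]] [126 121 112] [127 120 110]
258 [[14.6, 146.6, 166.1], [14.9, 140.2, 166.7]] [105 101  95] [123 120 110]
264 [[14.6, 146.5, 171.7], [14.8, 140.4, 172.1]] [98 92 86] [123 118 109]
270 [[14.8, 146.4, 177.2], [14.8, 140.5, 177.2]] [94 86 84] [125 119 110]
276 [[13.7, 146.4, 180.1], [15.4, 140.7, 183.2]] [143 137 128] [73 68 63]
282 [[11.6, 146.4, 181.1], [16.2, 140.9, 188.9]] [56 57 53] [36 36 35]
288 [[10.8, 146.4, 184.3], [15.4, 141.0, 191.7]] [27 28 26] [28 32 26]
294 [[10.6, 146.3, 188.3], [15.6, 141.1, 195.9]] [25 24 25] [29 30 27]
```

```bash
cat >> h.py <<'E'
def fb(ci,d,r,c,w=0):
    z=d[r-w:r+w+1,c-w:c+w+1]; z=np.median(z); u=np.array([c-ci['cx'],r-ci['cy']]); n=np.hypot(*u); th=n/ci['fx']
    x=np.array([*(u/n*np.tan(th)*z),z]); X=np.array(ci['R']).T@(x-ci['t']); 
    c_,s_=np.cos(P[2]),np.sin(P[2]); v=X-[P[0],P[1],0]; return np.round(np.array([c_*v[0]+s_*v[1],-s_*v[0]+c_*v[1],v[2]])*1000,1)
E
python3 - <<'E'
from h import *
p,d=grab_frame('wrist'); ci=camera_info('wrist'); s,R,x=where()
C=-np.array(ci['R']).T@ci['t']; print('cam in tool mm',np.round(R.T@(C-s['tool_pos'])*1000))
for r in range(228,246): print(r,[fb(ci,d,r,c).tolist() for c in (313,328)],p[r,313],p[r,328])
E
```

```text
t 7.53 tcp in cutter mm [  2.6 145.1 133.4] F(cutter) [-0.3  0.4  0.6] open -0.0001
 turn to aligned deg [ 0.1  0.1 -0. ]
cam in tool mm [  70.    1. -152.]
228 [[73.1, 144.3, 284.8], [7.5, 138.6, 112.0]] [77 73 69] [85 81 76]
229 [[6.3, 147.5, 110.4], [6.8, 138.6, 111.8]] [59 55 48] [84 80 72]
230 [[6.9, 147.5, 113.7], [6.0, 138.5, 111.4]] [37 38 32] [66 61 57]
231 [[6.0, 147.5, 112.9], [5.8, 138.6, 112.6]] [42 40 35] [47 45 39]
232 [[6.4, 147.5, 115.7], [6.5, 138.7, 115.9]] [37 34 30] [47 42 40]
233 [[6.0, 147.5, 116.2], [6.1, 138.7, 116.5]] [37 34 28] [44 40 37]
234 [[6.3, 147.4, 118.6], [6.1, 138.7, 118.2]] [38 37 32] [43 41 36]
235 [[6.4, 147.4, 120.2], [6.7, 138.8, 121.0]] [33 32 30] [45 42 35]
236 [[6.5, 147.4, 122.2], [6.5, 138.9, 122.2]] [32 33 30] [45 43 36]
237 [[5.7, 147.4, 121.7], [5.7, 138.8, 121.7]] [36 35 34] [44 41 35]
238 [[6.1, 147.3, 124.2], [6.3, 138.9, 124.5]] [39 38 31] [40 38 32]
239 [[6.3, 147.3, 126.1], [6.1, 139.0, 125.5]] [42 40 35] [52 49 44]
240 [[14.5, 146.9, 146.7], [14.2, 139.6, 146.1]] [91 84 78] [88 84 77]
241 [[14.4, 146.9, 147.7], [14.3, 139.7, 147.5]] [116 112 102] [113 108  98]
242 [[14.8, 146.9, 149.9], [14.9, 139.8, 150.2]] [129 121 114] [129 121 113]
243 [[14.3, 146.9, 149.9], [14.1, 139.7, 149.5]] [130 125 116] [131 123 113]
244 [[14.0, 146.9, 150.5], [13.9, 139.8, 150.3]] [129 125 114] [130 125 112]
245 [[14.9, 146.8, 153.6], [14.3, 139.8, 152.3]] [127 120 110] [126 121 112]
```

The depth shows the finger's lower edge at z≈145 mm with the TCP at 133, so the tip stands about 12 mm behind the TCP. That means it passed over the lobe, as the zero force and unmoved wheel confirm. I'll go back and down in stages.

Request:
drive_tool(
  travel=[
    [-12,0,0],
    [-12,0,0],
    [0,0,0],
    [0,0,10],
    [0,0,4],
    [0,0,0],
  ],
  angular=[
    [0,0,0],
    [0,0,0],
    [0,0,0],
    [0,0,0],
    [0,0,0],
    [0,0,0],
  ],
)

```text
time_s: 8.28
tool_pos: [0.5485, 0.1241, 0.118]
ee_rot: [[0.973, -0.231, -0.003], [-0.231, -0.973, -0.001], [-0.002, 0.002, -1.0]]
contact_force: [-0.0, 0.5, 0.1]
opening: 0.0001
```

```bash
python3 - <<'E'
from h import *
where(); p,d=grab_frame('wrist'); ci=camera_info('wrist')
for r in range(222,246,1): print(r,fb(ci,d,r,313),p[r,313])
E
```

```text
t 8.28 tcp in cutter mm [-24.4 145.1 118. ] F(cutter) [-0.1  0.5  0.1] open 0.0001
 turn to aligned deg [0.1 0.1 0. ]
222 [ -2.3 146.9 133.8] [ 68 140 248]
223 [ -3.5 146.9 132.1] [106 121 189]
224 [ -3.9 146.9 132.3] [105  97 103]
225 [ -4.4 146.9 132.3] [79 71 63]
226 [ -5.3 146.9 131.3] [56 53 51]
227 [-14.5 147.3 108.1] [55 51 48]
228 [-15.1 147.3 108.2] [56 52 51]
229 [-16.3 147.4 106.5] [49 44 46]
230 [-16.9 147.4 106.5] [52 50 48]
231 [-17.9 147.4 105.7] [46 43 44]
232 [-18.4 147.4 105.8] [47 44 43]
233 [-19.4 147.4 105. ] [44 43 40]
234 [-20.3 147.4 104.3] [49 46 48]
235 [-21.2 147.5 103.5] [46 47 43]
236 [-21.3 147.4 104.7] [47 45 45]
237 [-21.8 147.4 105.1] [46 42 46]
238 [-21.6 147.4 107. ] [48 44 44]
239 [-22.6 147.4 106.2] [62 60 54]
240 [-12.4 147.  131.5] [95 89 83]
241 [-12.5 146.9 132.6] [130 126 117]
242 [-12.4 146.9 134. ] [143 136 129]
243 [-12.7 146.9 134.6] [141 135 125]
244 [-12.6 146.9 136. ] [141 134 124]
245 [-12.6 146.9 137. ] [144 139 128]
```

Confirmed: tip z ≈ 131 at TCP z 118, and the hollow's floor is at 104–106. I'll lower 13 mm more, then push.

Request:
drive_tool(
  travel=[
    [4,0,6],
    [0,0,6],
    [0,0,1],
    [0,0,0],
  ],
  angular=[
    [0,0,0],
    [0,0,0],
    [0,0,0],
    [0,0,0],
  ],
)

```text
time_s: 8.82
tool_pos: [0.5531, 0.1229, 0.1041]
ee_rot: [[0.973, -0.232, -0.003], [-0.232, -0.973, -0.001], [-0.002, 0.002, -1.0]]
contact_force: [-0.0, 0.2, 0.6]
opening: -0.0002
```

Request:
drive_tool(
  travel=[
    [8,0,0],
    [8,0,0],
    [6,0,0],
  ],
  angular=[
    [0,0,0],
    [0,0,0],
    [0,0,0],
  ],
)

```text
time_s: 9.2
tool_pos: [0.5747, 0.1179, 0.1043]
ee_rot: [[0.973, -0.231, -0.005], [-0.231, -0.973, -0.001], [-0.005, 0.002, -1.0]]
contact_force: [-1.1, 0.2, -0.0]
opening: 0.0001
```

```bash
python3 - <<'E'
from h import *
need((21,145,105)); p,d=save('wrist','w4.png'); ci=camera_info('wrist')
for r in range(110,246,8): print(r,fb(ci,d,r,320),p[r,320])
E
```

```text
t 9.2 tcp in cutter mm [  2.5 145.2 104.3] F(cutter) [-1.1 -0.1 -0. ] open 0.0001
 turn to aligned deg [0.1 0.3 0. ]
 travel mm to (21, 145, 105) [18.5  0.2 -0.8]
110 [ 78.4 142.9  -0.3] [145 143 136]
118 [ 71.8 142.9   3.1] [ 92 120 100]
126 [ 65.6 142.9  11.3] [101 164 128]
134 [ 59.2 142.9  10.7] [ 99 163 126]
142 [ 52.9 142.9  10.9] [100 161 123]
150 [ 46.5 142.9  10.5] [ 83 138 105]
158 [ 40.  142.9  10.3] [251 249 253]
166 [ 46.3 143.4  87.4] [79 77 73]
174 [ 42.  143.4  88.6] [88 83 77]
182 [ 37.4 143.4  88.2] [87 85 81]
190 [ 33.  143.4  88.8] [81 73 74]
198 [ 28.9 143.4  90.6] [51 51 50]
206 [ 26.4 143.4  97.5] [43 44 44]
214 [ 30.7 143.6 124.3] [ 55 137 245]
222 [ 27.7 143.6 126.5] [ 56 134 242]
230 [ 24.1 143.6 127. ] [113 106 100]
238 [ 16.7 143.6 118.6] [43 44 43]
```

Blue lobe is at about 34° and moving with the finger. Continuing through the click.

Request:
drive_tool(
  travel=[
    [7,0,0],
    [7,0,0],
    [5,0,0],
    [0,0,0],
    [0,0,0],
  ],
  angular=[
    [0,0,0],
    [0,0,0],
    [0,0,0],
    [0,0,0],
    [0,0,0],
  ],
)

```text
time_s: 9.88
tool_pos: [0.5968, 0.1124, 0.1046]
ee_rot: [[0.973, -0.232, -0.001], [-0.232, -0.973, -0.001], [-0.001, 0.001, -1.0]]
contact_force: [0.1, 0.4, -0.6]
opening: -0.0001
```

```bash
python3 - <<'E'
from h import *
need((-22,145,106)); p,d=save('wrist','w5.png'); ci=camera_info('wrist')
for r in range(158,246,8): print(r,fb(ci,d,r,320),p[r,320])
E
```

```text
t 9.88 tcp in cutter mm [ 25.2 145.  104.6] F(cutter) [ 0.   0.4 -0.6] open -0.0001
 turn to aligned deg [ 0.1  0.1 -0. ]
 travel mm to (-22, 145, 106) [-47.2   0.   -1.3]
158 [ 62.  142.8  10.7] [ 76 133  99]
166 [ 55.3 142.8   9.2] [ 76 127  95]
174 [ 48.7 142.8   8.9] [ 75 131  98]
182 [ 42.2 142.8  10. ] [ 71 131  95]
190 [ 35.6 142.8  10.4] [ 73 130  97]
198 [ 43.6 143.1  64.8] [255 255 247]
206 [ 39.5 143.2  69. ] [56 52 52]
214 [ 35.4 143.2  72.5] [34 35 35]
222 [ 43.  143.4 108.6] [ 36 106 213]
230 [ 39.7 143.4 111.3] [ 56  89 165]
238 [ 35.7 143.4 112.3] [48 45 49]
```

Clicked: blue lobe tip at (43, 108.6), i.e. 60°. Next stroke.

Request:
drive_tool(
  travel=[
    [0,0,-35],
    [0,0,0],
    [-22,0,0],
    [-23,0,0],
    [0,0,0],
    [0,0,18],
    [0,0,16],
    [0,0,0],
  ],
  angular=[
    [0,0,0],
    [0,0,0],
    [0,0,0],
    [0,0,0],
    [0,0,0],
    [0,0,0],
    [0,0,0],
    [0,0,0],
  ],
)

```text
time_s: 10.92
tool_pos: [0.5507, 0.1228, 0.1007]
ee_rot: [[0.973, -0.232, -0.005], [-0.232, -0.973, -0.001], [-0.005, 0.002, -1.0]]
contact_force: [-0.4, 0.3, 0.5]
opening: 0.0002
```

```bash
python3 - <<'E'
from h import *
need((23,145,105)); p,d=save('wrist','w6.png'); ci=camera_info('wrist')
for r in range(158,246,8): print(r,fb(ci,d,r,320),p[r,320])
E
```

```text
t 10.93 tcp in cutter mm [-22.  144.4 100.7] F(cutter) [-0.4  0.2  0.5] open 0.0002
 turn to aligned deg [ 0.1  0.3 -0. ]
 travel mm to (23, 145, 105) [45.  -0.6 -4.6]
158 [ 28.9 142.8 109.3] [60 60 55]
166 [ 24.7 142.8 106.5] [65 67 57]
174 [ 20.5 142.8 105.3] [66 65 58]
182 [ 17.  142.8 106.9] [69 69 59]
190 [ 13.7 142.8 109.8] [78 73 67]
198 [ 10.3 142.8 111.7] [92 88 80]
206 [  6.7 142.8 113. ] [75 72 65]
214 [  6.5 142.9 124.2] [53 54 46]
222 [  5.6 143.  131.9] [108 102  93]
230 [  2.5 143.  133.1] [ 64 234  97]
238 [ -0.7 143.  134. ] [ 64 234  96]
```

Green lobe is now at the top. Same push again.

Request:
drive_tool(
  travel=[
    [8,0,-2],
    [8,0,-2],
    [8,0,0],
    [8,0,0],
    [8,0,0],
    [3,0,0],
    [0,0,0],
    [0,0,0],
  ],
  angular=[
    [0,0,0],
    [0,0,0],
    [0,0,0],
    [0,0,0],
    [0,0,0],
    [0,0,0],
    [0,0,0],
    [0,0,0],
  ],
)

```text
time_s: 11.98
tool_pos: [0.595, 0.1121, 0.1051]
ee_rot: [[0.973, -0.233, -0.008], [-0.233, -0.973, -0.001], [-0.008, 0.003, -1.0]]
contact_force: [-0.3, 0.4, 0.1]
opening: 0.0002
```

```bash
python3 - <<'E'
from h import *
need((-22,145,106)); p,d=save('wrist','w7.png'); ci=camera_info('wrist')
for r in range(198,246,8): print(r,fb(ci,d,r,320),p[r,320])
E
```

```text
t 11.97 tcp in cutter mm [ 23.6 144.2 105.1] F(cutter) [-0.4  0.3  0.1] open 0.0002
 turn to aligned deg [ 0.2  0.5 -0.1]
 travel mm to (-22, 145, 106) [-45.6  -0.7  -0.5]
198 [ 42.3 142.3  67. ] [75 73 66]
206 [ 37.9 142.3  69.9] [57 58 52]
214 [ 33.5 142.4  72.9] [40 48 41]
222 [ 41.8 142.6 110.1] [ 42 192  72]
230 [ 38.7 142.6 113.3] [117 113 103]
238 [ 33.7 142.6 111.6] [38 43 39]
```

Green is at 60°, so that clicked too. Third stroke.

Request:
drive_tool(
  travel=[
    [0,0,-35],
    [0,0,0],
    [-22,0,0],
    [-22,0,0],
    [0,0,0],
    [0,0,18],
    [0,0,14],
    [0,0,0],
  ],
  angular=[
    [0,0.5,0],
    [0,0,0],
    [0,0,0],
    [0,0,0],
    [0,0,0],
    [0,0,0],
    [0,0,0],
    [0,0,0],
  ],
)

```text
time_s: 13.02
tool_pos: [0.5496, 0.1221, 0.1025]
ee_rot: [[0.972, -0.233, -0.005], [-0.233, -0.972, -0.003], [-0.004, 0.004, -1.0]]
contact_force: [0.1, -0.7, 0.4]
opening: 0.0001
```

```bash
python3 - <<'E'
from h import *
need((23,145,105)); p,d=save('wrist','w8.png'); ci=camera_info('wrist')
for r in range(198,246,8): print(r,fb(ci,d,r,320),p[r,320])
E
```

```text
t 13.03 tcp in cutter mm [-22.9 143.5 102.5] F(cutter) [ 0.3 -0.6  0.4] open 0.0001
 turn to aligned deg [ 0.2  0.2 -0.1]
 travel mm to (23, 145, 105) [45.9 -1.6 -2.7]
198 [  9.3 142.  112.4] [109  99  91]
206 [  7.5 142.1 119.7] [62 55 46]
214 [  6.5 142.1 128.3] [62 55 43]
222 [  4.7 142.2 133.4] [88 73 59]
230 [  1.8 142.2 135. ] [255 253   0]
238 [ -2.7 142.2 132.8] [255 255   9]
```

Yellow is on top; one more click brings red up.

Request:
drive_tool(
  travel=[
    [8,-1,-1],
    [8,0,-1],
    [8,0,0],
    [8,0,0],
    [8,0,0],
    [4,0,0],
    [0,0,0],
    [0,0,-35],
    [0,0,-40],
    [0,0,-40],
    [0,0,0],
  ],
  angular=[
    [0,0,0],
    [0,0,0],
    [0,0,0],
    [0,0,0],
    [0,0,0],
    [0,0,0],
    [0,0,0],
    [0,0,0],
    [0,0,0],
    [0,0,0],
    [0,0,0],
  ],
)

```text
time_s: 14.45
tool_pos: [0.5972, 0.1124, 0.2241]
ee_rot: [[0.972, -0.233, -0.003], [-0.233, -0.972, -0.003], [-0.002, 0.004, -1.0]]
contact_force: [0.3, -0.4, -0.4]
opening: -0.0005
```

```bash
python3 - <<'E'
from h import *
where(); p,d=save('wrist','w9.png'); q=p[140:300,220:540,::-1]; cv2.imwrite('pics/w9c.png',cv2.resize(q,None,fx=2.4,fy=2.4))
E
```

```text
t 14.45 tcp in cutter mm [ 25.6 145.  224.1] F(cutter) [ 0.4 -0.3 -0.4] open -0.0005
 turn to aligned deg [ 0.2  0.1 -0.1]
```

View pics/w9c.png

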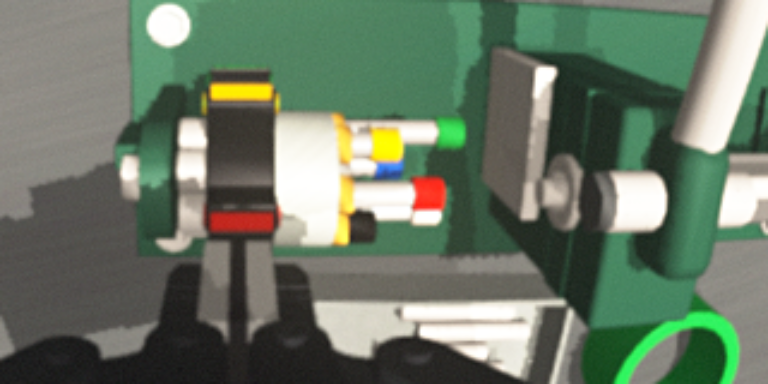

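Red lobe now stands at the top (crop 242,220), the red cap is in line, and yellow is at +60°. Next, travel high over to the bar's tail.

Request:
drive_tool(
  travel=[
    [0,0,-30],
    [-3,55,0],
    [-3,55,0],
    [-3,55,0],
    [-3,55,0],
    [-3,55,0],
    [-3,55,0],
    [-3,55,0],
    [-3,55,0],
    [0,0,0],
    [0,0,0],
  ],
  angular=[
    [0,0,0],
    [0,0,0],
    [0,0,0],
    [0,0,0],
    [0,0,0],
    [0,0,0],
    [0,0,0],
    [0,0,0],
    [0,0,0],
    [0,0,0],
    [0,0,0],
  ],
)

```text
time_s: 15.88
tool_pos: [0.4576, -0.3172, 0.2334]
ee_rot: [[0.972, -0.23, -0.036], [-0.23, -0.973, 0.012], [-0.038, -0.003, -0.999]]
contact_force: [-0.2, 0.8, 0.3]
opening: -0.0003
```

```bash
python3 - <<'E'
from h import *
need((0,-325,140)); p,d=save('wrist','w10.png'); ci=camera_info('wrist')
for n in 'bar_tail','bar':
    for f in find_in('wrist',n)[:2]: r,c=map(int,f['position']); print(n,f['conf'],r,c,fb(ci,d,r,c))
E
```

```text
t 15.88 tcp in cutter mm [ -10.6 -305.2  233.4] F(cutter) [-0.3  0.8  0.3] open -0.0003
 turn to aligned deg [-0.2  2.2  0.1]
 travel mm to (0, -325, 140) [14.1 20.1 92.9]
bar_tail 0.68 254 7 [-186.1  406.9   -0.6]
bar_tail 0.64 178 189 [   0.7 -181.2  110.2]
bar 0.79 178 192 [   0.8 -184.7  110.8]
bar 0.39 158 121 [ 11.7 -42.2  30.3]
```

Request:
drive_tool(
  travel=[
    [14,20,20],
    [0,0,0],
    [0,0,0],
  ],
  angular=[
    [0,2.2,0],
    [0,0,0],
    [0,0,0],
  ],
)

```text
time_s: 16.4
tool_pos: [0.4687, -0.3364, 0.2146]
ee_rot: [[0.975, -0.223, 0.004], [-0.223, -0.975, 0.001], [0.004, -0.002, -1.0]]
contact_force: [0.1, -0.2, 0.6]
opening: -0.0005
```

```bash
cat >> h.py <<'E'
def barpts(ci,d):
    rr,cc=np.mgrid[0:400,0:640]; u=np.stack([cc-ci['cx'],rr-ci['cy']],-1).astype(float); n=np.hypot(u[...,0],u[...,1])+1e-9; th=n/ci['fx']
    X=np.concatenate([u/n[...,None]*(np.tan(th)*d)[...,None],d[...,None]],-1).reshape(-1,3); X=(X-ci['t'])@np.array(ci['R'])
    c_,s_=np.cos(P[2]),np.sin(P[2]); v=X-[P[0],P[1],0]; V=np.stack([c_*v[:,0]+s_*v[:,1],-s_*v[:,0]+c_*v[:,1],v[:,2]],-1)*1000
    ok=(d.reshape(-1)>0)&(th.reshape(-1)<1.3); return V,ok
E
python3 - <<'E'
from h import *
need((0,-325,140)); p,d=save('wrist','w11.png'); ci=camera_info('wrist'); V,ok=barpts(ci,d)
m=ok&(abs(V[:,0])<9)&(V[:,2]>98)&(V[:,2]<116)&(V[:,1]<-208)&(V[:,1]>-330); B=V[m]
print(m.sum(),'tail y',np.round(np.sort(B[:,1])[[0,2,5,10,20]],1))
for a in range(-285,-205,20):
    b=B[(B[:,1]>a)&(B[:,1]<a+20)]; 
    if len(b): print(a,len(b),'x',np.round([b[:,0].min(),b[:,0].max()],1),'ztop',np.round(np.percentile(b[:,2],95),1))
E
```

```text
t 16.4 tcp in cutter mm [   4.6 -321.3  214.6] F(cutter) [ 0.1 -0.2  0.6] open -0.0005
 turn to aligned deg [-0.1 -0.2  0.5]
 travel mm to (0, -325, 140) [-4.9  3.8 74.6]
979 tail y [-279.8 -279.8 -279.7 -279.6 -279.4]
-285 223 x [-6.2  4.9] ztop 111.2
-265 283 x [-5.4  6.2] ztop 111.5
-245 270 x [-5.7  5.4] ztop 111.3
-225 203 x [-5.3  7.5] ztop 111.2
```

Tail at y≈−280, x≈0, top z 111 (axis 105), which leaves about 46 mm to go. I'll descend behind it.

Request:
drive_tool(
  travel=[
    [-5,4,45],
    [0,0,45],
    [0,0,45],
    [0,0,0],
    [0,0,0],
  ],
  angular=[
    [0,0,0.5],
    [0,0,0],
    [0,0,0],
    [0,0,0],
    [0,0,0],
  ],
)

```text
time_s: 17.08
tool_pos: [0.4676, -0.3397, 0.0838]
ee_rot: [[0.974, -0.228, 0.011], [-0.228, -0.974, -0.007], [0.013, 0.005, -1.0]]
contact_force: [0.3, 1.0, 0.7]
opening: 0.0
```

```bash
python3 - <<'E'
from h import *
need((0,-300,78)); p,d=save('wrist','w12.png'); ci=camera_info('wrist'); V,ok=barpts(ci,d)
m=ok&(abs(V[:,0])<9)&(V[:,2]>98)&(V[:,2]<116)&(V[:,1]<-208)&(V[:,1]>-295); B=V[m]
print(m.sum(),'tail y',np.round(np.sort(B[:,1])[[0,2,5,10,20]],1))
f=V[ok&(V[:,0]>6)&(V[:,0]<16)&(V[:,1]<-295)&(V[:,1]>-360)&(V[:,2]<125)&(V[:,2]>60)]
print('finger pts',len(f),np.round([f.min(0),f.max(0)],1))
cv2.imwrite('pics/w12c.png',cv2.resize(p[120:320,160:440,::-1],None,fx=2.5,fy=2.5))
E
```

```text
t 17.07 tcp in cutter mm [   4.3 -324.7   83.8] F(cutter) [0.1 1.  0.7] open 0.0
 turn to aligned deg [ 0.3 -0.7  0.2]
 travel mm to (0, -300, 78) [ -4.3 -24.8   5.6]
2706 tail y [-279.9 -279.8 -279.8 -279.7 -279.6]
finger pts 1418 [[  10.3 -339.2   96.2]
 [  16.  -311.7  125. ]]
```

View pics/w12c.png

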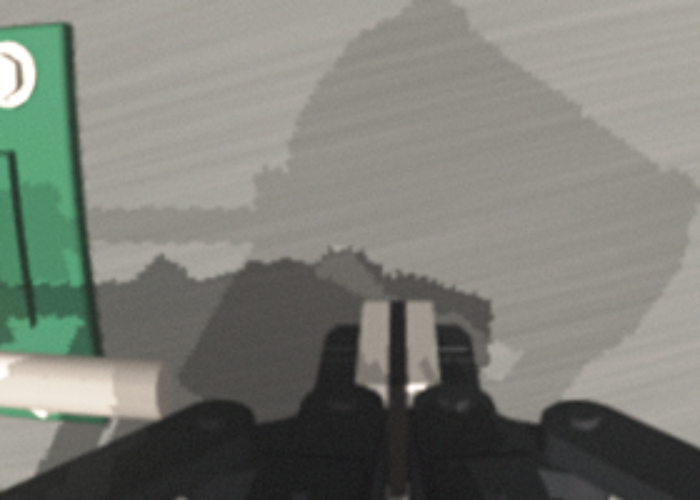

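```bash
python3 - <<'E'
from h import *
p,d=grab_frame('wrist'); ci=camera_info('wrist'); V,ok=barpts(ci,d)
f=V[ok&(V[:,0]>0)&(V[:,0]<25)&(V[:,1]<-285)&(V[:,1]>-365)&(V[:,2]<165)&(V[:,2]>60)]
for z in range(90,165,4):
    b=f[(f[:,2]>=z)&(f[:,2]<z+4)]
    if len(b): print(z,len(b),'y',np.round([b[:,1].min(),b[:,1].max()],1),'x',np.round([b[:,0].min(),b[:,0].max()],1))
E
```

```text
94 26 y [-331.5 -319.5] x [15.6 16.1]
98 147 y [-338.1 -313.4] x [11.  16.7]
102 190 y [-338.9 -312. ] x [10.7 16.2]
106 220 y [-339.  -311.8] x [10.9 16.5]
110 264 y [-338.9 -312. ] x [10.5 16.3]
114 219 y [-338.8 -311.9] x [10.7 16.2]
118 274 y [-338.9 -312. ] x [10.6 16.2]
122 178 y [-339.2 -312. ] x [11.1 16. ]
126 287 y [-331.9 -318.8] x [ 0.  16.5]
130 351 y [-342.5 -308.2] x [ 0.3 17. ]
134 491 y [-354.8 -297.7] x [ 0.  18.5]
138 988 y [-357.5 -292.6] x [ 0.  18.3]
142 1141 y [-360.6 -289.7] x [ 0.1 18.7]
146 2197 y [-364.8 -286.2] x [ 0.  18.5]
150 1069 y [-364.9 -285.1] x [ 0.4 17.2]
154 923 y [-365. -285.] x [ 6.6 20.7]
158 1398 y [-364.9 -285. ] x [ 0.  22.2]
162 1575 y [-365. -285.] x [ 0.  22.2]
```

Request:
drive_tool(
  travel=[
    [-4,0,5],
    [0,-13,0],
    [0,-10,0],
    [0,0,0],
  ],
  angular=[
    [0.3,-0.7,0.2],
    [0,0,0],
    [0,0,0],
    [0,0,0],
  ],
)

```text
time_s: 17.68
tool_pos: [0.4706, -0.316, 0.0819]
ee_rot: [[0.973, -0.231, 0.004], [-0.231, -0.973, -0.003], [0.005, 0.002, -1.0]]
contact_force: [0.3, 0.3, -0.4]
opening: 0.0004
```

```bash
python3 -c "
from h import *
need((0,-260,78))"
```

```text
t 17.68 tcp in cutter mm [   1.7 -301.    81.9] F(cutter) [ 0.3  0.4 -0.4] open 0.0004
 turn to aligned deg [ 0.1 -0.3  0. ]
 travel mm to (0, -260, 78) [ -1.7 -41.    3.8]
```

Request:
drive_tool(
  travel=[
    [-1,-4,2],
    [0,-4,0],
    [0,-4,0],
    [0,-5,0],
    [0,-5,0],
    [0,-5,0],
    [0,-5,0],
    [0,-4,0],
  ],
  angular=[
    [0,0,0],
    [0,0,0],
    [0,0,0],
    [0,0,0],
    [0,0,0],
    [0,0,0],
    [0,0,0],
    [0,0,0],
  ],
)

```text
time_s: 18.68
tool_pos: [0.4783, -0.28, 0.08]
ee_rot: [[0.973, -0.232, 0.004], [-0.232, -0.973, -0.006], [0.005, 0.005, -1.0]]
contact_force: [-1.1, -3.2, -0.5]
opening: -0.0
```

```bash
python3 - <<'E'
from h import *
need((0,-247,80)); p,d=save('wrist','w13.png'); ci=camera_info('wrist'); V,ok=barpts(ci,d)
m=ok&(abs(V[:,0])<5)&(V[:,2]>106)&(V[:,2]<113)&(V[:,1]<-208)&(V[:,1]>-262); B=V[m]
print(m.sum(),'tail y',np.round(np.sort(B[:,1])[[0,2,5,10,20]],1) if m.sum()>30 else '')
E
```

```text
t 18.68 tcp in cutter mm [   0.9 -264.2   80. ] F(cutter) [-0.4 -3.4 -0.5] open -0.0
 turn to aligned deg [ 0.3 -0.3 -0. ]
 travel mm to (0, -247, 80) [ -0.9 -17.2  -0.1]
1499 tail y [-249.9 -249.8 -249.7 -249.4 -248.9]
```

Request:
drive_tool(
  travel=[
    [0,-3,0],
    [0,-3,0],
    [0,-3,0],
    [0,-2,0],
    [0,-1,0],
  ],
  angular=[
    [0,0,0],
    [0,0,0],
    [0,0,0],
    [0,0,0],
    [0,0,0],
  ],
)

```text
time_s: 19.35
tool_pos: [0.4814, -0.2673, 0.0801]
ee_rot: [[0.973, -0.231, 0.004], [-0.231, -0.973, -0.006], [0.005, 0.005, -1.0]]
contact_force: [-1.3, -2.4, -0.4]
opening: 0.0
```

```bash
python3 -c "
from h import *
need((0,-247,80))"
```

```text
t 19.35 tcp in cutter mm [   1.  -251.2   80.1] F(cutter) [-0.7 -2.6 -0.4] open 0.0
 turn to aligned deg [ 0.3 -0.3  0. ]
 travel mm to (0, -247, 80) [-1.  -4.2  0. ]
```

Request:
drive_tool(
  travel=[
    [0,-1,0],
    [0,-1,0],
  ],
  angular=[
    [0,0,0],
    [0,0,0],
  ],
)

```text
time_s: 19.6
tool_pos: [0.4819, -0.2655, 0.0801]
ee_rot: [[0.973, -0.231, 0.004], [-0.231, -0.973, -0.007], [0.006, 0.005, -1.0]]
contact_force: [-1.2, -5.6, -1.4]
opening: -0.0
```

Request:
drive_tool(
  travel=[
    [0,-1,0],
  ],
  angular=[
    [0,0,0],
  ],
)

```text
time_s: 19.73
tool_pos: [0.482, -0.2654, 0.0802]
ee_rot: [[0.973, -0.231, 0.004], [-0.231, -0.973, -0.009], [0.006, 0.008, -1.0]]
contact_force: [-3.0, -8.4, -0.6]
opening: -0.0002
```

```bash
python3 - <<'E'
from h import *
where()
for c in 'scene','top':
    p,d=save(c,c+'20.png')
E
python3 - <<'E'
from h import *
T=cv2.imread('pics/top20.png')[145:205,260:400]; S=cv2.imread('pics/scene20.png')[170:270,300:400]
cv2.imwrite('pics/f.png',np.vstack([cv2.resize(T,(700,300),interpolation=cv2.INTER_CUBIC),cv2.resize(S,(700,300),interpolation=cv2.INTER_CUBIC)]))
E
```

```text
t 19.73 tcp in cutter mm [   1.1 -249.2   80.2] F(cutter) [-0.9 -8.8 -0.6] open -0.0002
 turn to aligned deg [ 0.4 -0.3  0. ]
```

Force rose from 2.6 to 5.6 to 8.8 N with no further advance, at tail y ≈ −236, so the bar is against the stop. I'll withdraw straight back, then up and look.

Request:
drive_tool(
  travel=[
    [0,5,0],
    [0,20,0],
    [0,30,0],
    [0,0,-50],
    [0,0,-55],
    [0,0,-55],
    [0,-60,0],
    [0,-60,0],
    [0,-60,0],
    [0,0,0],
  ],
  angular=[
    [0,0,0],
    [0,0,0],
    [0,0,0],
    [0,0,0],
    [0,0,0],
    [0,0,0],
    [0,0,0],
    [0,0,0],
    [0,0,0],
    [0,0,0],
  ],
)

```text
time_s: 21.08
tool_pos: [0.5105, -0.1464, 0.2461]
ee_rot: [[0.971, -0.239, 0.007], [-0.239, -0.971, -0.0], [0.007, -0.001, -1.0]]
contact_force: [0.2, -0.6, -0.1]
opening: -0.0003
```

```bash
python3 - <<'E'
from h import *
where(); p,d=save('wrist','w20.png'); ci=camera_info('wrist'); V,ok=barpts(ci,d)
g=ok&(abs(V[:,0])<5)&(V[:,2]>106)&(V[:,2]<114)
y=V[:,1]
B=y[g&(y<-208)&(y>-300)]; print('tail y',np.round(np.sort(B)[[0,5,20]],1) if len(B)>30 else len(B))
pr=p.reshape(-1,3).astype(int)
for a in range(16,110,4):
    m=g&(y>=a)&(y<a+4); print(a,m.sum(),np.median(pr[m],0) if m.any() else '',end=' | ')
T=cv2.imread('pics/top20.png')[145:205,260:400]
rr=np.where(g&(y>20)&(y<100))[0]; print('\n',[(r//640,r%640) for r in rr[::max(1,len(rr)//6)]])
q=p[:,:,::-1]; cv2.imwrite('pics/f.png',np.vstack([cv2.resize(T,(700,300),interpolation=cv2.INTER_CUBIC),cv2.resize(q[100:235,100:415],(700,300))]))
E
```

```text
t 21.07 tcp in cutter mm [   1.2 -126.7  246.1] F(cutter) [ 0.3 -0.6 -0.1] open -0.0003
 turn to aligned deg [-0.1 -0.4 -0.4]
tail y [-238.7 -237.6 -236. ]
16 0  | 20 0  | 24 0  | 28 0  | 32 0  | 36 0  | 40 0  | 44 0  | 48 11 [255. 255. 251.] | 52 24 [254. 253. 249.] | 56 24 [254. 253. 250.] | 60 27 [248. 126. 111.] | 64 23 [255.  51.  32.] | 68 24 [255.   51.5  35. ] | 72 16 [254.  246.  232.5] | 76 13 [254. 253. 249.] | 80 18 [254.  252.5 247. ] | 84 18 [254.  252.5 249. ] | 88 15 [254. 252. 247.] | 92 17 [255. 253. 250.] | 96 28 [238. 210.  87.] | 100 24 [253.  240.5  93.5] | 104 23 [254. 255. 254.] | 108 18 [254. 254. 252.] | 
 [(np.int64(191), np.int64(126)), (np.int64(192), np.int64(149)), (np.int64(194), np.int64(120)), (np.int64(195), np.int64(127)), (np.int64(196), np.int64(135)), (np.int64(197), np.int64(143))]
```

View pics/f.png

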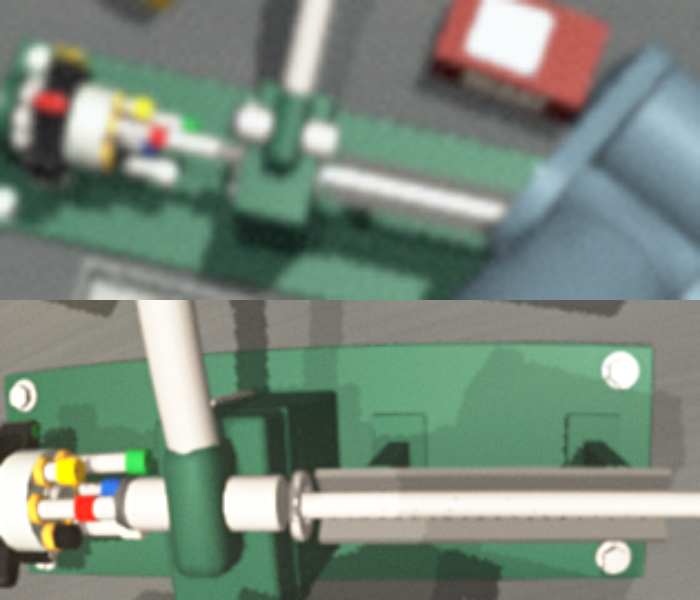

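The bar runs continuously to the red cap with no visible gap. I'll do one close look from above before handing in.

Request:
drive_tool(
  travel=[
    [0,0,-20],
    [-20,-55,0],
    [-20,-55,0],
    [-20,-55,0],
    [0,-15,0],
    [0,0,0],
    [0,0,0],
  ],
  angular=[
    [0,0,0],
    [0,0,0],
    [0,0,0],
    [0,0,0],
    [0,0,0],
    [0,0,0],
    [0,0,0],
  ],
)

```text
time_s: 22.0
tool_pos: [0.4975, 0.0342, 0.2665]
ee_rot: [[0.967, -0.257, 0.007], [-0.257, -0.967, -0.001], [0.007, -0.0, -1.0]]
contact_force: [0.3, 0.2, -0.5]
opening: -0.0002
```

```bash
python3 - <<'E'
from h import *
where(); p,d=save('wrist','w21.png'); ci=camera_info('wrist'); V,ok=barpts(ci,d)
g=ok&(abs(V[:,0])<7)&(V[:,2]>104)&(V[:,2]<136)&(V[:,1]>30)&(V[:,1]<165); i=np.where(g)[0]; r,c=i//640,i%640
print(r.min(),r.max(),c.min(),c.max())
w=p[max(0,r.min()-35):r.max()+35,max(0,c.min()-30):c.max()+30,::-1]; k=min(780/w.shape[1],580/w.shape[0]); cv2.imwrite('pics/g.png',cv2.resize(w,None,fx=k,fy=k,interpolation=cv2.INTER_CUBIC))
q=p.reshape(-1,3).astype(int); red=ok&(q[:,0]>150)&(q[:,1]<70)&(q[:,2]<70)&(V[:,2]>60)
for n,m in(('cap',red&(V[:,1]<100)&(V[:,1]>40)),('lobe',red&(V[:,1]>125)&(V[:,1]<165))): print(n,m.sum(),np.round(V[m].mean(0),1),np.round(np.percentile(V[m][:,1],[2,98]),1))
E
```

```text
t 22.0 tcp in cutter mm [-53.2  45.9 266.5] F(cutter) [ 0.2  0.3 -0.5] open -0.0002
 turn to aligned deg [-0.  -0.4 -1.5]
128 147 202 332
cap 119 [  0.8  69.5 110.7] [64.5 74. ]
lobe 172 [  0.9 141.8 133.2] [130.8 154. ]
```

View pics/g.png

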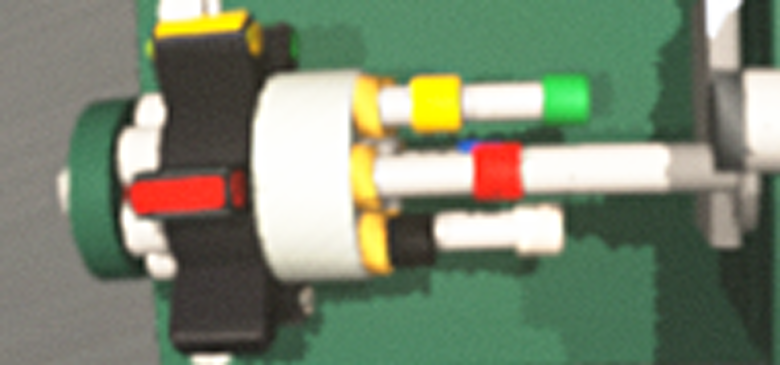

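The bar's end touches the red cap at crop (523,170), and the red lobe is at the top at (180,193). The finger is clear, so I'm handing in.

```bash
python3 -c "
from workcell import *
print(job_done(), read_state()['time_s'])"
```

```text
the job is handed in; nothing more can be done
the job is handed in; nothing more can be done
```

The job is done and handed in at about 22 s of the 61 s allowed: the red stop is clicked in at the top and the bar is pushed up against it.

**Turret:** Blue was at the top at the start. I flicked the wheel three clicks towards +x with the closed fingertips. The last close look measured the red lobe at x 0.9, z 133 mm and the red cap at x 0.8 mm, in line with the bar.

**Bar:** I slid it about 44 mm by its tail. The force was about 3 N while it slid and rose to 8.8 N when the bar stopped moving. I then took the finger away. The last picture shows the bar's end flush on the red cap, with no visible gap.

**What disagreed:**
- **Fingertips:** the shut tips measured about 12–13 mm behind the TCP, not the 17 mm ahead that the text gives. My first two pushes therefore passed over the wheel without touching it.
- **Bar tail:** it ended at y ≈ −236 mm instead of −234 mm, within the roughly 2 mm calibration error.
- **Other things on the bench:** I did not measure them again afterwards. I noticed no change in the pictures, and the force readings at the end of each move showed no contact other than with the wheel and the bar.

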